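# Square up and top off a column of pipette tip boxes

## Task

The upper of the two stacked pipette tip boxes was left askew and open: shut its lid fully and push the box, without lifting it, until it sits flush and square on the lower one, which stays where it is. Then set the white carton down gently, not dropped, on the shut lid: upright, centred and square, with its long side along the box's long side. Leave the other things on the bench alone.

Things in the scene. Friction and masses are not known exactly. Their poses are not given: they have to be found in the camera images.
- lower_box: lower pipette tip box, purple with a clear shut lid that is fixed to it; full and heavy (0.95 kg), loose on the bench. 84 (x) x 122 (y) x 76 mm high: solid faces at x = +-42, y = +-61 mm (a thin lip in front and the hinge behind stick out 5 mm, in looks only). Origin: centre of its underside, z up; x points to its hinged back, away from the robot, y along its long side.
- upper_box: upper tip box, same make, size and axes (origin at the centre of its underside, x to its hinged back, y along its long side), loose, about 0.4 kg, too wide to grip. It stands on the lower box, shifted 13 to 30 mm to that box's +y, up to 18 mm either way along x, turned up to 0.22 rad. Square, its origin is 76 mm straight above the lower box's.
- upper_box_lid (a joint): lid of the upper box, rad: 0 shut, grows as its front edge lifts and swings back, 1.83 fully open; starts at 1.45 to 1.8. A clear hollow hood 84 x 122 x 23 mm hinged at the back; turns very easily (0.01 N m friction, no spring), stays where it is left, only below about 0.4 rad it sinks slowly shut by itself. Upright it reaches 87 mm above the hinge.
- lid_hinge (a point): middle of the lid's hinge axis at the back of the upper box: 45 mm towards x and 54 mm above the upper box's origin; the axis runs along the box's y.
- box_top (a point): point of the upper box 76 mm above its origin: the centre of the top face of its lid when the lid is shut.
- carton: white printed carton of sealing film, closed, 60 (x) x 115 (y) x 58 mm high, 0.19 kg, lying loose on the bench; origin at the centre of its underside, z up, y along its long side. Either way round will do.
- dropper_bottle: bystander: amber dropper bottle with a white cap, 48 mm across, 85 mm high; origin at the centre of its underside.
- bench_timer: bystander: white digital bench timer 66 x 66 x 20 mm; origin at the centre of its underside.
- tape_roll: bystander: green tape roll, 68 mm across, 18 mm high; origin at the centre of its underside.
Things that resemble listed ones, but are neither listed nor needed, are in the scene too. Leave any red look-alike of the carton alone.

How it is judged (in metres and radians):
At the end, for the whole second after the job is handed in: Upper lid shut (0.05 rad); upper box resting on the lower, within 8 mm along each side and 0.09 rad of square; carton upright on the shut lid, within 10 mm of centre along each side, long side within 0.12 rad of the box's; all three level (0.06 rad) and at rest (x of upper_box in the frame of lower_box between -0.008 and 0.008 m and y of upper_box in the frame of lower_box between -0.008 and 0.008 m and z of upper_box in the frame of lower_box between 0.072 and 0.08 m and angle between the x axis of upper_box and the x axis of lower_box, either way round below 0.09 rad and value of joint upper_box_lid below 0.05 rad and x of carton in the frame of upper_box between -0.01 and 0.01 m and y of carton in the frame of upper_box between -0.01 and 0.01 m and z of carton in the frame of upper_box between 0.071 and 0.081 m and angle between the y axis of carton and the y axis of upper_box, either way round below 0.12 rad and angle between each of carton, upper_box, lower_box's own z axis and vertical below 0.06 rad and linear speed of each of lower_box, upper_box, carton below 0.02 m/s and angular speed of each of lower_box, upper_box, carton below 0.1 rad/s); the robot touches nothing.
It fails at once if the lower box is shifted by more than 30 mm (distance of lower_box from where it was at the start of the episode above 0.03 m).
It fails at once if the upper box is tipped or lifted off the lower one (angle between upper_box's own z axis and vertical above 0.35 rad or z of upper_box in the frame of lower_box above 0.095 m).
It fails at once if the carton is dropped: it falls freely from more than about 20 mm (linear speed of carton above 0.6 m/s and contact force between carton and anything else below 0.01 N).
It fails at once if a bystander (dropper bottle, bench timer, tape roll) is moved by more than 30 mm (distance of any of dropper_bottle, bench_timer, tape_roll from where it was at the start of the episode above 0.03 m).
It also fails if it takes over 72 s, if anything falls off the work surface, if the arm or the gripper's body presses on something with over 40 N, if the wrist force passes 120 N, or if a joint passes its speed limit or range.

## Robot

A 6-joint arm with a two-finger parallel gripper is mounted at the origin on the work surface; the furniture and walls round the work are solid. World frame = base frame: x ahead of the robot, y to its left, z up, the work surface at z = 0. Lengths are in mm, angles in rad, forces in N, time in s.
With the tool pointing down it reaches from about 350 to 725 mm from the base axis. Payload 6 kg.
Tool frame: the origin (TCP) lies at the very end of the fingers, on their centre line; the grasp point (between the pads) lies 19 mm behind it (bot.tcp_to_grasp is the distance from the TCP to the grasp point, in mm); z points along the fingers, y is the line along which they close (so a half turn about z gives the same grasp; the last joint's range is limited). The gripper opens to 85 mm and grips with 20 to 120 N. Pads are 22 mm wide; open, the fingers measure 114 mm over their backs; the gripper's body (76 mm by 85 mm) begins 54 mm behind the grasp point. The pads swing forward as they close: fully open they stand 13 mm farther back than shut.
Start: joints at [1.586, 0.04, 0.085, 0, -1.615, -0.334], TCP at [188.03, 569.753, 231.261] pointing down, gripper open.
Joint ranges: [-2.56, 2.56], [-1.29, 2.01], [-1.08, 1.49], [-3.29, 1.98], [-2.81, -0.18], [-2.99, 2.99]. Speed limits (rad/s): [2.57, 2.57, 3.01, 3.14, 3.14, 3.14].

## Interface

Orientations are given as [roll, pitch, yaw] about the fixed x, y, z axes, in that order (R = Rz(yaw) Ry(pitch) Rx(roll)).
In Python, from workcell import monitor, imaging, bot gives the robot as it stands.
- The arm moves only by the shell command python3 -m creep 'ROWS'. ROWS is JSON, a list of rows, each a list of 3 entries, a list of its own where there are three numbers: the shift along the tool's x, y, z as a fraction of full scale, then the turn, a rotation vector about the tool's x, y, z as a fraction of full scale, then the opening, from 0 (shut) to 1 (fully open). A call has 1 to 12 rows; each row is the pose to reach, as a shift and turn from the pose commanded when the call began, along the tool's axes at that moment, turning the shorter way round; what a row does not reach only later rows make up. Full scale, the value 1, is 0.5 m for a shift and pi rad for a turn. A row lasts 1/8 s, in which the tool goes at most 62.5 mm and 10.7 degrees, less where a joint would pass 70% of its speed; a pose out of reach is approached as far as the arm can. A call with a number of a shift or a turn outside -1 to 1 is refused whole. A call with a gripper value outside its range is refused whole. The fingers move at their own pace and stop on an object; the grip force is fixed at half the most. Time passes only in rows, so rows that repeat a pose let the fingers close. It gives the time, the measured TCP pose, the force, the opening and the grip force at its end, in the units of the state.
- monitor.observe(): the state, without advancing time (a new reading comes with each control period).
- imaging.camera(name): name is "scene" or "side" or "wrist"; returns a dict with "color" (420x560x3 uint8, red, green, blue), "fx", "fy", "cx", "cy" (pixels), "R" (3x3) and "t" (3): a world point X has camera coordinates R X + t. Camera axes: x right, y down, z forward; pixel columns grow to the right and rows downward; lengths in mm; the calibration is good to about 2 mm. A picture is of the moment at which its call begins. There is no depth.
- bot.job_done(): hands the job in; it is judged then, once.
The state is a dict: "time_s": time; "joint_positions": joint angles; "qvel": joint speeds; "effort": joint torques, N m; "position": TCP position; "ee_rot": TCP orientation; "contact_force": force on the tool from outside, world axes, zero at the start; "moment": the same for the moment, N m; "gripper_width": finger opening in mm; "gripper_force": force on a finger pad.
Only numpy, scipy, OpenCV 4.12 (cv2) and the standard library are available. Lean on these libraries where they do the work, as an engineer would, in place of code of your own. Each camera call takes 0.05 s, during which the arm holds its last target. There are 200 camera calls.

## Working session

There is one attempt and no reset: what is moved stays moved. The work goes in short steps, Python scripts to look and compute and a shell command to move; the robot and the scene stay as the last step left them, time stands still between calls to the robot, and variables do not carry over. Pictures are saved under pics/ and viewed, at most 11 in all, crops included, and the job is handed in when it is done.

```bash
mkdir -p pics; ls; python3 - <<'E'
from workcell import monitor, imaging, bot
import cv2,numpy as np,pickle
s=monitor.observe();print(s['time_s'],s['position'],s['ee_rot'])
for n in("scene","side"):
    c=imaging.camera(n);pickle.dump(c,open(f'{n}0.pkl','wb'))
    cv2.imwrite(f'pics/{n}0.png',cv2.resize(c['color'][:,:,::-1],(800,600),interpolation=cv2.INTER_CUBIC))
    print(n,c['fx'],c['cx'],c['cy'],np.round(c['R'],3).tolist(),np.round(-c['R'].T@c['t']))
E
```

```text
pics
0.0 [187.86047902 569.49140292 230.28679794] [ 3.13984481e+00 -9.18524215e-05 -3.18770489e-01]
scene 500.3297661010656 276.29261053831493 208.79938568014546 [[0.433, -0.902, -0.009], [-0.408, -0.187, -0.894], [0.804, 0.39, -0.449]] [-372. -455.  579.]
side 541.3797494511535 274.88936317849516 217.4501461759321 [[-1.0, -0.012, 0.005], [-0.009, 0.367, -0.93], [0.01, -0.93, -0.367]] [ 420. 1132.  579.]
```

View pics/scene0.png

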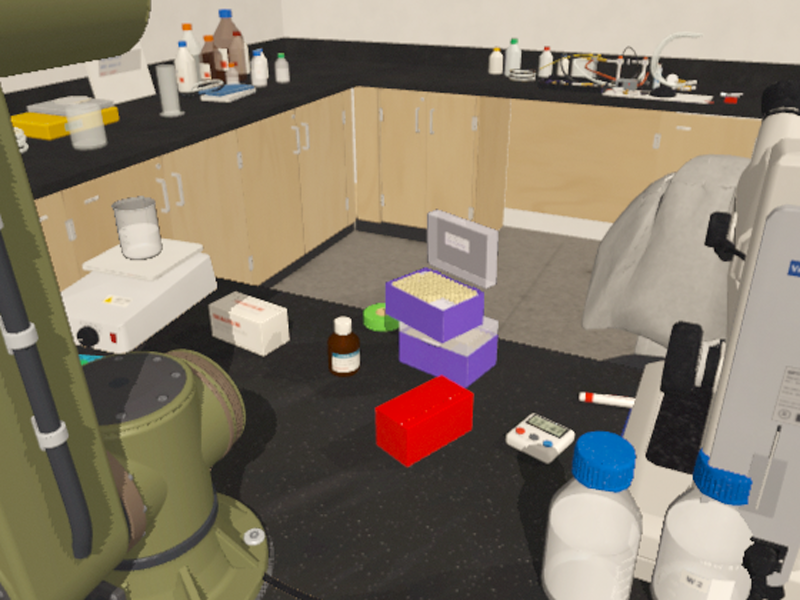

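View pics/side0.png

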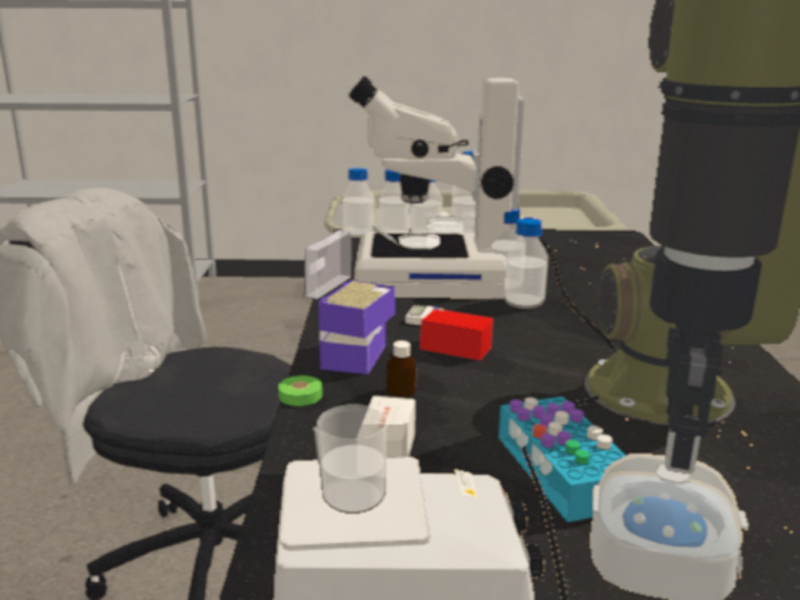

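Scene picture (800x600 scale): white carton at (248,322), red look-alike at (425,420), stacked boxes at (440,320) with the lid open, bottle (343,348), tape (380,317), timer (540,437). In the side picture the carton is at (390,425), partly behind the balance's beaker, and the stack is at (355,320). The carton candidates are white (248,322) and red (425,420). The white one fits the description. I'll confirm it in enlarged crops.

```bash
python3 - <<'E'
import cv2,pickle
for n,(x,y,w,h,k) in {"scene":(140,145,216,135,3.7),"side":(190,155,120,170,3.5)}.items():
    c=pickle.load(open(f'{n}0.pkl','rb'))['color'][y:y+h,x:x+w,::-1]
    im=cv2.resize(c,None,fx=k,fy=k,interpolation=cv2.INTER_CUBIC)
    for i in range(0,w,20):
        cv2.line(im,(int(i*k),0),(int(i*k),6),(0,0,255),1);cv2.putText(im,str(x+i),(int(i*k),16),0,.35,(0,255,255),1)
    for i in range(0,h,20):
        cv2.line(im,(0,int(i*k)),(6,int(i*k)),(0,0,255),1);cv2.putText(im,str(y+i),(8,int(i*k)+4),0,.35,(0,255,255),1)
    cv2.imwrite(f'pics/{n}_crop.png',im);print(im.shape)
E
```

```text
(500, 799, 3)
(595, 420, 3)
```

View pics/scene_crop.png

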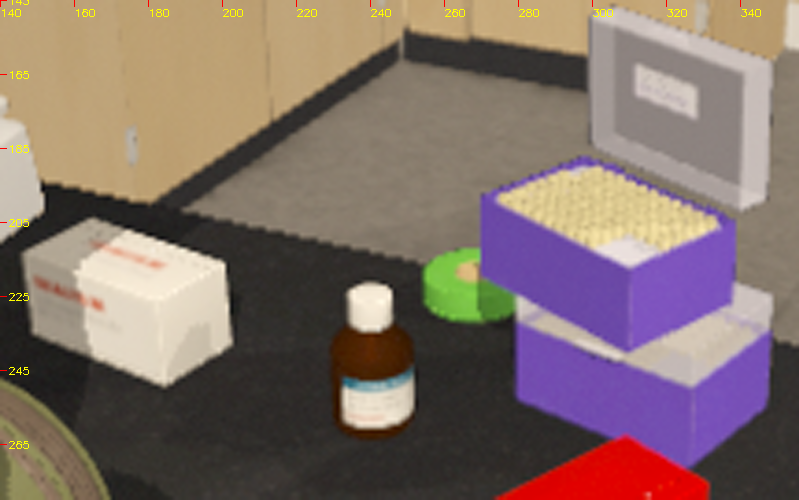

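View pics/side_crop.png

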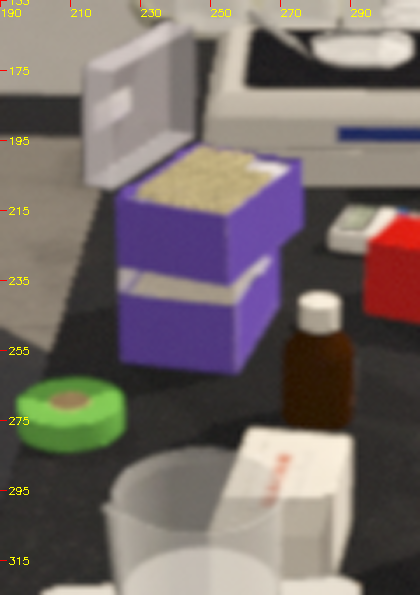

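White carton with red print confirmed. Next I fit all the poses by least squares.

```bash
cat > fit.py <<'E'
import numpy as np,pickle
from scipy.optimize import least_squares
def proj(c,X):
    p=c['R']@np.asarray(X,float)+c['t']; return np.array([c['fx']*p[0]/p[2]+c['cx'],c['fy']*p[1]/p[2]+c['cy']])
def world(q,P,z0): # q=x,y,yaw
    c,s=np.cos(q[2]),np.sin(q[2]); return [q[0]+c*P[0]-s*P[1],q[1]+s*P[0]+c*P[1],z0+P[2]]
def fit(obs,z0,q0):
    f=lambda q:np.concatenate([proj(c,world(q,P,z0))-uv for c,P,uv in obs])
    r=least_squares(f,q0,loss='soft_l1',f_scale=1.5); return r.x,np.round(r.fun.reshape(-1,2),1)
E
python3 - <<'E'
from fit import *
S=pickle.load(open('scene0.pkl','rb'));D=pickle.load(open('side0.pkl','rb'))
s=lambda x,y:np.array([140+x/3.7,145+y/3.7]); d=lambda x,y:np.array([190+x/3.5,155+y/3.5])
x,y=42,61
L=[(S,(-x,-y,0),s(690,467)),(S,(-x,y,0),s(517,402)),(S,(x,-y,0),s(768,407)),(S,(-x,-y,54),s(693,385)),(S,(x,-y,54),s(768,330)),(S,(-x,y,54),s(517,318)),
(D,(-x,y,0),d(238,373)),(D,(x,y,0),d(121,360)),(D,(-x,-y,0),d(279,318)),(D,(x,y,54),d(120,290)),(D,(-x,y,54),d(236,303))]
U=[(S,(-x,-y,0),s(632,348)),(S,(-x,-y,54),s(632,268)),(S,(-x,y,54),s(482,196)),(S,(-x,y,0),s(482,280)),(S,(x,-y,54),s(735,220)),(S,(x,-y,0),s(733,303)),
(D,(x,y,54),d(118,193)),(D,(x,y,0),d(121,270)),(D,(-x,y,54),d(229,214)),(D,(-x,y,0),d(226,283)),(D,(-x,-y,54),d(302,158)),(D,(-x,-y,0),d(302,225))]
C=lambda sg:[(S,P,u) for P,u in zip(sg,[s(165,385),s(160,300),s(23,255),s(33,333),s(226,262),s(233,343),s(93,218)])]
a,b,h=30,57.5,58
# near corner=( -x,-y ), left: +y , right: +x
C1=[(-a,-b,0),(-a,-b,h),(-a,b,h),(-a,b,0),(a,-b,h),(a,-b,0),(a,b,h)]
qL,rL=fit(L,0,[600,100,0]);print('lower',qL,rL.tolist())
qU,rU=fit(U,76,[600,120,0]);print('upper',qU,rU.tolist())
q,r=fit(C(C1),0,[500,300,0]);print('carton',q,r.tolist())
c_,s_=np.cos(qL[2]),np.sin(qL[2]);e=qU[:2]-qL[:2];print('rel',c_*e[0]+s_*e[1],-s_*e[0]+c_*e[1],qU[2]-qL[2])
for th in np.arange(1.4,1.85,.1):
    print(round(th,2),[np.round((proj(S,world(qU,(45+(-87*np.cos(th)+v*np.sin(th)),yy,54+87*np.sin(th)+v*np.cos(th)),76))-[140,145])*3.7).tolist() for v in(0,22) for yy in(61,-61)])
# others: bottle, tape base points
for n,z,uv in(('bottleTop',85,s(371,290)),('tapeTop',18,s(470,270)),):
    r=least_squares(lambda p:proj(S,[p[0],p[1],z])-uv,[500,200]);print(n,r.x)
from workcell import imaging
E
```

```text
lower [ 501.50114829 -118.87385622  565.26909868] [[-0.5, 0.4], [-0.5, -0.9], [-0.4, -0.6], [-0.3, 0.1], [1.0, -1.4], [-0.7, 0.3], [-0.2, -0.9], [0.2, -0.8], [0.0, -5.1], [-0.2, -1.0], [0.3, -1.3]]
upper [492.19673862 -98.86361941 640.49361201] [[-0.8, 1.4], [-0.2, -1.1], [-1.1, -1.3], [-0.7, -1.3], [1.0, -1.1], [0.3, -0.3], [-0.4, -1.2], [-0.5, -2.0], [0.3, -2.0], [1.3, -0.1], [0.2, -2.2], [0.1, -1.1]]
carton [437.36054305 198.70067802   6.13574366] [[0.6, 0.2], [-0.5, 0.3], [-0.3, -0.7], [0.1, 0.2], [0.2, -0.1], [0.2, 0.2], [-0.3, -0.4]]
rel -13.404574891642977 17.529945479803253 75.22451332871162
1.4 [[571.0, 18.0], [731.0, 76.0], [598.0, 3.0], [759.0, 59.0]]
1.5 [[582.0, 13.0], [742.0, 70.0], [609.0, 1.0], [770.0, 57.0]]
1.6 [[593.0, 9.0], [753.0, 66.0], [620.0, 1.0], [780.0, 56.0]]
1.7 [[603.0, 7.0], [764.0, 63.0], [630.0, 3.0], [790.0, 58.0]]
1.8 [[614.0, 6.0], [774.0, 61.0], [639.0, 5.0], [800.0, 60.0]]
bottleTop [420.18458162  13.42106966]
tapeTop [578.55113615  31.7345135 ]
```

```bash
cat > tgt.py <<'E'
import sys,json,numpy as np
from scipy.spatial.transform import Rotation as R
from workcell import monitor
def rows(*T):
    """T: (xyz, rpy) world targets -> shift/turn fractions in tool axes now"""
    s=monitor.observe();R0=R.from_euler('xyz',s['ee_rot'])
    for p,e in T:
        d=R0.inv().apply(np.array(p)-s['position'])/500; w=(R0.inv()*R.from_euler('xyz',e)).as_rotvec()/np.pi
        print(np.round(d,3).tolist(),np.round(w,3).tolist(),'mm',round(np.linalg.norm(d)*500))
def bx(q,x,y,z): # box frame -> world
    c,s=np.cos(q[2]),np.sin(q[2]); return [q[0]+c*x-s*y,q[1]+s*x+c*y,z]
PI=np.pi
L=(501.5,-118.9,-.218);U=(492.2,-98.9,-.391);C=(437.4,198.7,-.147)
E
python3 - <<'E'
from tgt import *
e=(PI,0,-.39)
rows(([188,569,340],(PI,0,-.319)),(bx(U,92,0,340),e),(bx(U,92,0,195),e),(bx(U,-12,0,195),e))
print(bx(U,92,0,195))
E
```

```text
[0.001, 0.001, -0.219] [0.001, -0.0, 0.0] mm 110
[1.18, 1.092, -0.217] [0.001, -0.0, 0.023] mm 811
[1.18, 1.092, 0.073] [0.001, -0.0, 0.023] mm 805
[0.973, 1.077, 0.073] [0.001, -0.0, 0.023] mm 727
[np.float64(577.2566136326978), np.float64(-133.96240832199015), 195]
```

```bash
python3 -m creep '[[[0,0,-0.12],[0,0,0],0],[[0,0,-0.22],[0,0,0],0],[[0.12,0.11,-0.22],[0,0,0],0],[[0.2,0.185,-0.22],[0,0,0],0],[[0.28,0.26,-0.22],[0,0,0],0],[[0.36,0.335,-0.22],[0,0,0],0],[[0.44,0.41,-0.22],[0,0,0],0],[[0.52,0.48,-0.22],[0,0,0],0],[[0.6,0.555,-0.22],[0,0,0],0],[[0.68,0.63,-0.22],[0,0,0],0],[[0.76,0.7,-0.22],[0,0,0],0],[[0.76,0.7,-0.22],[0,0,0],0]]'
python3 - <<'E'
from tgt import *
e=(PI,0,-.39)
rows((bx(U,92,0,340),e),(bx(U,92,0,195),e))
E
```

```text
time_s: 1.6
position: [440.1, 115.5, 340.9]
ee_rot: [3.14, 0.0, -0.324]
contact_force: [-0.6, -0.1, 0.3]
gripper_width: 0.2
gripper_force: 0.0
[0.419, 0.385, 0.002] [0.0, 0.0, 0.021] mm 285
[0.419, 0.385, 0.292] [0.0, 0.0, 0.021] mm 320
```

```bash
python3 -m creep '[[[0.08,0.07,0],[0,0,0.02],0],[[0.16,0.147,0],[0,0,0.02],0],[[0.24,0.22,0],[0,0,0.02],0],[[0.32,0.294,0],[0,0,0.02],0],[[0.42,0.385,0],[0,0,0.02],0],[[0.42,0.385,0],[0,0,0.02],0],[[0.42,0.385,0.05],[0,0,0.02],0],[[0.42,0.385,0.12],[0,0,0.02],0],[[0.42,0.385,0.19],[0,0,0.02],0],[[0.42,0.385,0.26],[0,0,0.02],0],[[0.42,0.385,0.292],[0,0,0.02],0],[[0.42,0.385,0.292],[0,0,0.02],0]]'
python3 - <<'E'
from tgt import *
e=(PI,0,-.39)
rows((bx(U,-12,0,193),e),(bx(U,-15,0,165),e),(bx(U,-15,0,154),e))
E
```

```text
time_s: 3.1
position: [578.0, -129.6, 194.9]
ee_rot: [3.141, 0.001, -0.381]
contact_force: [-0.5, 0.7, 0.4]
gripper_width: 0.3
gripper_force: 0.0
[-0.206, 0.006, 0.004] [0.0, 0.0, 0.003] mm 103
[-0.212, 0.006, 0.06] [0.0, 0.0, 0.003] mm 110
[-0.212, 0.006, 0.082] [0.0, 0.0, 0.003] mm 114
```

Sweep the lid over, about 12 mm per row.

```bash
python3 -m creep '[[[-0.025,0,0],[0,0,0],0],[[-0.05,0,0],[0,0,0],0],[[-0.07,0,0],[0,0,0],0],[[-0.09,0,0],[0,0,0],0],[[-0.11,0,0],[0,0,0],0],[[-0.13,0,0],[0,0,0],0],[[-0.15,0,0],[0,0,0],0],[[-0.17,0,0],[0,0,0],0],[[-0.19,0,0],[0,0,0],0],[[-0.206,0,0],[0,0,0],0],[[-0.206,0,0],[0,0,0],0]]'
python3 -m creep '[[[0,0,0.015],[0,0,0],0],[[0,0,0.03],[0,0,0],0],[[-0.005,0,0.045],[0,0,0],0],[[-0.005,0,0.06],[0,0,0],0],[[-0.005,0,0.07],[0,0,0],0],[[-0.005,0,0.076],[0,0,0],0],[[-0.005,0,0.08],[0,0,0],0],[[-0.005,0,0.08],[0,0,0],0]]'
python3 - <<'E'
from workcell import imaging
import cv2,pickle
c=imaging.camera('scene');pickle.dump(c,open('scene1.pkl','wb'))
cv2.imwrite('pics/scene1.png',cv2.resize(c['color'][130:290,240:400,::-1],None,fx=3.7,fy=3.7,interpolation=cv2.INTER_CUBIC))
E
```

```text
time_s: 4.47
position: [482.3, -91.7, 195.6]
ee_rot: [-3.141, -0.0, -0.381]
contact_force: [-0.1, 0.4, 0.6]
gripper_width: 0.2
gripper_force: 0.0
time_s: 5.48
position: [480.4, -91.1, 155.3]
ee_rot: [3.141, -0.0, -0.382]
contact_force: [0.5, 0.0, 0.1]
gripper_width: -0.2
gripper_force: 0.0
```

View pics/scene1.png

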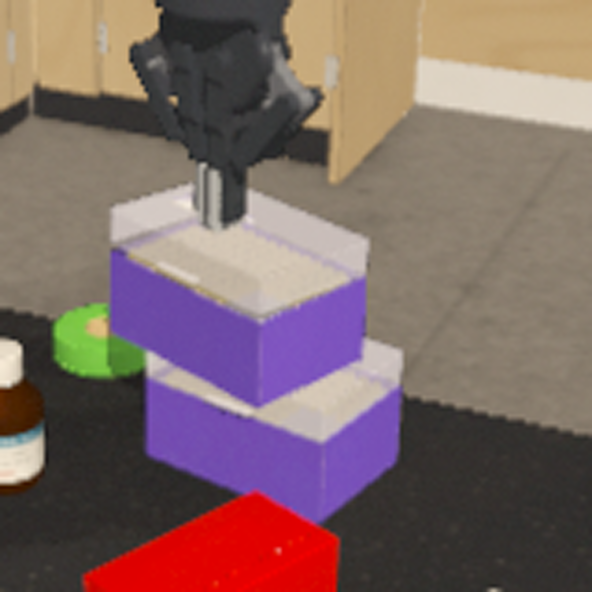

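Picture: the lid is shut under the fingertips. The box's front lower corner, at crop (260,404), has not moved. Next I push in -y with two spread fingers, tool tilted.

```bash
cat >> tgt.py <<'E'
r=R.from_euler
def eY(psi,t=.35,sg=1): return (r('z',psi)*r('x',-t)*r('z',sg*PI/2)*r('x',PI)).as_euler('xyz')
def eX(psi,t=.35): return (r('z',psi)*r('y',-t)*r('x',PI)).as_euler('xyz')
E
python3 - <<'E'
from tgt import *
print(np.round(monitor.observe()['joint_positions'],3))
for sg in(1,-1):
    e=eY(L[2],sg=sg);print(np.round(e,3))
    rows(([480,-91,240],(PI,0,-.38)),(bx(L,0,120,220),e),(bx(L,0,120,92),e),(bx(L,0,71,92),e))
E
```

```text
[ 0.226 -0.259 -0.328  0.    -1.501  0.963]
[3.142 0.35  1.353]
[-0.001, 0.0, -0.169] [-0.0, -0.0, -0.001] mm 85
[0.021, -0.201, -0.129] [-0.096, -0.082, -0.546] mm 120
[0.021, -0.201, 0.127] [-0.096, -0.082, -0.546] mm 119
[0.037, -0.104, 0.127] [-0.096, -0.082, -0.546] mm 84
[ 3.142 -0.35  -1.789]
[-0.001, 0.0, -0.169] [-0.0, -0.0, -0.001] mm 85
[0.021, -0.201, -0.129] [-0.078, 0.092, 0.443] mm 120
[0.021, -0.201, 0.127] [-0.078, 0.092, 0.443] mm 119
[0.037, -0.104, 0.127] [-0.078, 0.092, 0.443] mm 84
```

```bash
python3 -m creep '[[[0,0,-0.08],[0,0,0],0],[[0,0,-0.17],[0,0,0],0.6],[[0.02,-0.1,-0.17],[-0.078,0.092,0.443],0.6],[[0.021,-0.201,-0.17],[-0.078,0.092,0.443],0.6],[[0.021,-0.201,-0.13],[-0.078,0.092,0.443],0.6],[[0.021,-0.201,-0.13],[-0.078,0.092,0.443],0.6],[[0.021,-0.201,-0.13],[-0.078,0.092,0.443],0.6],[[0.021,-0.201,-0.13],[-0.078,0.092,0.443],0.6],[[0.021,-0.201,-0.13],[-0.078,0.092,0.443],0.6],[[0.021,-0.201,-0.13],[-0.078,0.092,0.443],0.6],[[0.021,-0.201,-0.13],[-0.078,0.092,0.443],0.6],[[0.021,-0.201,-0.13],[-0.078,0.092,0.443],0.6]]'
python3 - <<'E'
from tgt import *
e=eY(L[2],sg=-1)
rows((bx(L,0,120,92),e),(bx(L,0,100,92),e),(bx(L,0,76,92),e))
E
```

```text
time_s: 7.02
position: [527.6, -1.7, 220.5]
ee_rot: [3.141, -0.348, -1.786]
contact_force: [-0.1, 0.2, -0.3]
gripper_width: 51.0
gripper_force: 0.0
[-0.087, 0.0, 0.242] [-0.0, 0.001, 0.001] mm 129
[-0.05, 0.0, 0.255] [-0.0, 0.001, 0.001] mm 130
[-0.005, 0.0, 0.272] [-0.0, 0.001, 0.001] mm 136
```

```bash
python3 -m creep '[[[-0.04,0,0.11],[0,0,0],0.6],[[-0.087,0,0.242],[0,0,0],0.6],[[-0.07,0,0.248],[0,0,0],0.6],[[-0.06,0,0.252],[0,0,0],0.6],[[-0.052,0,0.255],[0,0,0],0.6],[[-0.044,0,0.258],[0,0,0],0.6],[[-0.036,0,0.261],[0,0,0],0.6],[[-0.028,0,0.264],[0,0,0],0.6],[[-0.02,0,0.267],[0,0,0],0.6],[[-0.012,0,0.27],[0,0,0],0.6],[[-0.005,0,0.272],[0,0,0],0.6],[[-0.005,0,0.272],[0,0,0],0.6]]'
python3 - <<'E'
from tgt import *
from workcell import imaging
import cv2,pickle
s=monitor.observe();d=np.array(s['position'])[:2]-L[:2];c,q=np.cos(L[2]),np.sin(L[2]);print(c*d[0]+q*d[1],-q*d[0]+c*d[1],s['position'][2])
ims=[]
for n,(x,y) in {'scene':(240,130),'side':(190,150)}.items():
    k=imaging.camera(n);pickle.dump(k,open(f'{n}2.pkl','wb'));ims.append(cv2.resize(k['color'][y:y+150,x:x+130,::-1],(390,450),interpolation=cv2.INTER_CUBIC))
cv2.imwrite('pics/push2.png',cv2.hconcat(ims))
E
```

```text
time_s: 8.52
position: [517.8, -45.3, 91.5]
ee_rot: [3.141, -0.349, -1.789]
contact_force: [0.6, 0.6, 0.7]
gripper_width: 51.2
gripper_force: 0.4
-0.05495995271329335 75.41156580403515 91.49380163770203
```

View pics/push2.png

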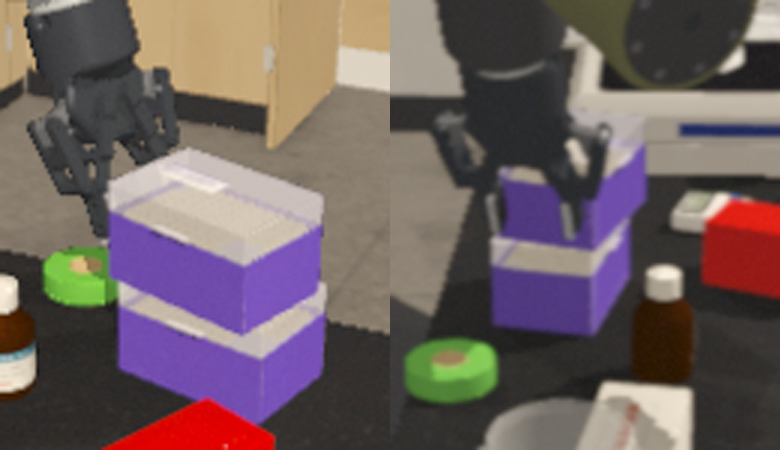

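```bash
cat >> fit.py <<'E'
def boxes(pts_l,pts_u,cam,off,k,extra_l=(),extra_u=()):
    """pts: dict key 'fb' etc -> crop px"""
    K={'fb':(-42,-61,0),'ft':(-42,-61,54),'lb':(-42,61,0),'lt':(-42,61,54),'rb':(42,-61,0),'rt':(42,-61,54)}
    o=lambda p:[(cam,K[n],np.array(off)+np.array(v)/k) for n,v in p.items()]
    l,rl=fit(o(pts_l)+list(extra_l),0,[500,-119,-.2]);u,ru=fit(o(pts_u)+list(extra_u),76,[500,-110,-.2])
    w=lambda a:(a+np.pi)%(2*np.pi)-np.pi
    l[2]=w(l[2]);u[2]=w(u[2]);c,s=np.cos(l[2]),np.sin(l[2]);e=u[:2]-l[:2]
    print('L',l.round(3),'U',u.round(3),'rel',round(c*e[0]+s*e[1],1),round(-s*e[0]+c*e[1],1),round(u[2]-l[2],3));print(rl.tolist(),ru.tolist())
E
python3 - <<'E'
from fit import *
S=pickle.load(open('scene2.pkl','rb'))
boxes(dict(fb=(255,422),ft=(257,352),lb=(120,369),lt=(120,301),rb=(324,377),rt=(324,316)),dict(fb=(245,332),ft=(245,265),lb=(111,281),lt=(109,208),rb=(321,290),rt=(321,224)),S,(240,130),3)
S=pickle.load(open('scene0.pkl','rb'))
boxes(dict(fb=(690,467),ft=(693,385),lb=(517,402),lt=(517,318),rb=(768,407),rt=(768,330)),dict(fb=(632,348),ft=(632,268),lb=(482,280),lt=(482,196),rb=(735,303),rt=(735,220)),S,(140,145),3.7)
E
```

```text
L [ 5.02151e+02 -1.19709e+02 -2.67000e-01] U [ 4.91542e+02 -1.16756e+02 -3.10000e-01] rel -11.0 0.1 -0.043
[[-0.1, 1.2], [0.1, 2.0], [-0.2, -1.2], [-0.4, -0.0], [-0.3, -0.4], [1.1, -1.8]] [[-0.4, 1.5], [0.5, -0.3], [-0.6, -1.2], [-0.2, 0.2], [-0.3, 0.4], [1.1, -0.9]]
L [ 5.00716e+02 -1.19919e+02 -2.20000e-01] U [ 4.89805e+02 -1.00618e+02 -3.88000e-01] rel -14.9 16.4 -0.168
[[-0.2, 0.7], [-0.1, 0.4], [-0.3, -0.7], [-0.4, 0.5], [-0.1, -0.3], [1.3, -1.1]] [[-0.3, 2.1], [0.3, -0.4], [-0.5, -0.6], [-0.9, -0.7], [0.2, 0.3], [1.4, -0.6]]
```

```bash
python3 - <<'E'
from tgt import *
e=eY(L[2],sg=-1);f=eX(L[2])
rows((bx(L,0,105,92),e),(bx(L,0,105,230),e),(bx(L,-100,0,230),f),(bx(L,-100,0,92),f))
E
```

```text
[-0.055, -0.0, -0.021] [0.0, 0.0, 0.0] mm 29
[0.04, 0.0, -0.281] [0.0, 0.0, 0.0] mm 142
[0.237, 0.2, -0.209] [0.171, 0.0, -0.47] mm 187
[0.142, 0.2, 0.051] [0.171, 0.0, -0.47] mm 125
```

```bash
python3 -m creep '[[[-0.055,0,-0.021],[0,0,0],0.6],[[0,0,-0.15],[0,0,0],0.6],[[0.04,0,-0.281],[0,0,0],0.6],[[0.14,0.1,-0.25],[0.171,0,-0.47],0.8],[[0.237,0.2,-0.209],[0.171,0,-0.47],0.8],[[0.237,0.2,-0.209],[0.171,0,-0.47],0.8],[[0.237,0.2,-0.209],[0.171,0,-0.47],0.8],[[0.237,0.2,-0.209],[0.171,0,-0.47],0.8],[[0.237,0.2,-0.209],[0.171,0,-0.47],0.8],[[0.237,0.2,-0.209],[0.171,0,-0.47],0.8],[[0.237,0.2,-0.209],[0.171,0,-0.47],0.8],[[0.237,0.2,-0.209],[0.171,0,-0.47],0.8]]'
python3 - <<'E'
from tgt import *
f=eX(L[2])
rows((bx(L,-100,0,92),f),(bx(L,-75,0,92),f),(bx(L,-54,0,92),f))
E
```

```text
time_s: 10.12
position: [403.6, -97.5, 230.6]
ee_rot: [-3.141, -0.35, -0.215]
contact_force: [-0.4, -0.3, -1.3]
gripper_width: 68.2
gripper_force: 0.0
[-0.095, -0.0, 0.26] [-0.001, 0.0, 0.001] mm 139
[-0.048, -0.0, 0.278] [-0.001, 0.0, 0.001] mm 141
[-0.008, -0.0, 0.292] [-0.001, 0.0, 0.001] mm 146
```

```bash
python3 -m creep '[[[-0.045,0,0.13],[0,0,0],0.8],[[-0.095,0,0.26],[0,0,0],0.8],[[-0.08,0,0.266],[0,0,0],0.8],[[-0.07,0,0.27],[0,0,0],0.8],[[-0.06,0,0.273],[0,0,0],0.8],[[-0.05,0,0.277],[0,0,0],0.8],[[-0.042,0,0.28],[0,0,0],0.8],[[-0.034,0,0.283],[0,0,0],0.8],[[-0.026,0,0.286],[0,0,0],0.8],[[-0.017,0,0.289],[0,0,0],0.8],[[-0.008,0,0.292],[0,0,0],0.8],[[-0.008,0,0.292],[0,0,0],0.8]]'
python3 - <<'E'
from tgt import *
from workcell import imaging
import cv2,pickle
s=monitor.observe();d=np.array(s['position'])[:2]-L[:2];c,q=np.cos(L[2]),np.sin(L[2]);print(c*d[0]+q*d[1],-q*d[0]+c*d[1],s['position'][2])
ims=[]
for n,(x,y) in {'scene':(250,150),'side':(205,165)}.items():
    k=imaging.camera(n);pickle.dump(k,open(f'{n}3.pkl','wb'));ims.append(cv2.resize(k['color'][y:y+120,x:x+100,::-1],(400,480),interpolation=cv2.INTER_CUBIC))
cv2.imwrite('pics/push3.png',cv2.hconcat(ims))
E
```

```text
time_s: 11.62
position: [449.3, -107.0, 91.7]
ee_rot: [-3.141, -0.349, -0.218]
contact_force: [-0.6, 0.2, 0.4]
gripper_width: 67.9
gripper_force: 0.0
-53.48504917712175 0.3174254609967644 91.66354265182643
```

View pics/push3.png

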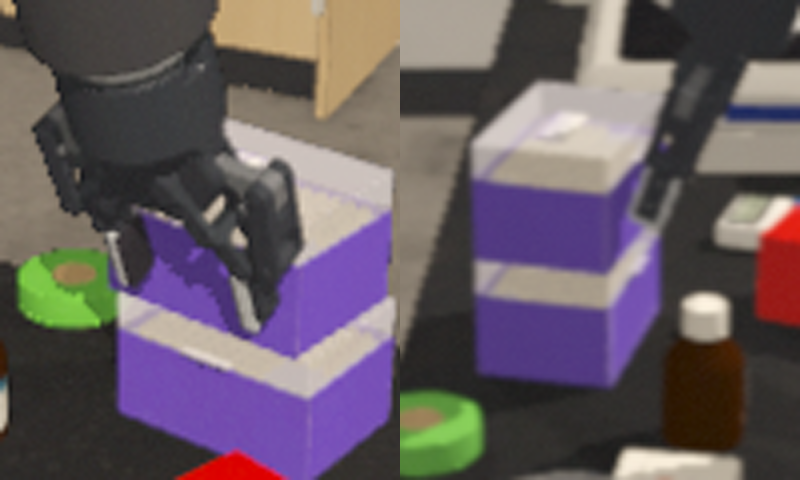

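```bash
python3 - <<'E'
from fit import *
S=pickle.load(open('scene3.pkl','rb'));D=pickle.load(open('side3.pkl','rb'))
d=lambda x,y:np.array([205+(x-400)/4,165+y/4])
xl=[(D,(-42,61,0),d(611,385)),(D,(-42,61,54),d(610,307)),(D,(42,61,0),d(479,375)),(D,(42,61,54),d(477,296)),(D,(-42,-61,0),d(659,315))]
xu=[(D,(-42,61,0),d(608,272)),(D,(-42,61,54),d(607,192)),(D,(42,61,0),d(475,261)),(D,(42,61,54),d(473,178)),(D,(-42,-61,54),d(662,140))]
boxes(dict(ft=(309,396),lb=(119,410),lt=(119,325),rb=(390,420),rt=(391,345)),dict(fb=(298,357),ft=(297,265),lb=(113,289),rt=(391,205)),S,(250,150),4,xl,xu)
E
```

```text
L [ 5.01253e+02 -1.18733e+02 -2.25000e-01] U [ 5.00437e+02 -1.13427e+02 -2.42000e-01] rel -2.0 5.0 -0.017
[[-0.7, 0.2], [-0.6, 0.1], [-0.8, -0.1], [-0.4, -0.4], [0.7, -3.3], [-0.0, -0.6], [0.1, -1.4], [-0.0, -1.8], [-0.2, -2.2], [0.2, -2.9]] [[-0.7, 0.2], [0.4, -0.8], [-1.8, -0.8], [0.2, -0.6], [0.2, -0.2], [0.3, -1.6], [-0.1, -1.1], [-0.3, -1.4], [0.1, -5.2]]
```

```bash
python3 -m creep '[[[0.002,0,0.0007],[0,0,0],0.8],[[0.004,0,0.0014],[0,0,0],0.8],[[0.004,0,0.0014],[0,0,0],0.8],[[-0.05,0,-0.018],[0,0,0],0.8],[[0,0,-0.12],[0,0,0],0.6],[[0.02,0,-0.27],[0,0,0],0.6],[[0.02,0,-0.27],[0,0,0],0.6]]'
python3 - <<'E'
from tgt import *
L=(501.5,-118.9,-.222)
e=eY(L[2],sg=-1)
rows((bx(L,0,115,230),e))
E
```

```text
time_s: 12.6
position: [414.1, -98.9, 227.5]
ee_rot: [-3.138, -0.357, -0.218]
contact_force: [-0.5, -0.1, 0.4]
gripper_width: 51.0
gripper_force: 0.0
[0.17, -0.229, 0.059] [-0.174, -0.001, 0.47] mm 146
```

```bash
python3 -m creep '[[[0.08,-0.11,0.025],[-0.174,0,0.47],0.6],[[0.17,-0.229,0.059],[-0.174,0,0.47],0.6],[[0.17,-0.229,0.059],[-0.174,0,0.47],0.6],[[0.17,-0.229,0.059],[-0.174,0,0.47],0.6],[[0.17,-0.229,0.059],[-0.174,0,0.47],0.6],[[0.17,-0.229,0.059],[-0.174,0,0.47],0.6],[[0.17,-0.229,0.059],[-0.174,0,0.47],0.6],[[0.17,-0.229,0.059],[-0.174,0,0.47],0.6],[[0.17,-0.229,0.059],[-0.174,0,0.47],0.6],[[0.17,-0.229,0.059],[-0.174,0,0.47],0.6]]'
python3 - <<'E'
from tgt import *
L=(501.5,-118.9,-.222)
e=eY(L[2],sg=-1)
rows((bx(L,0,105,92),e),(bx(L,0,85,92),e),(bx(L,0,70.3,92),e))
E
```

```text
time_s: 13.85
position: [526.1, -6.5, 222.5]
ee_rot: [3.135, -0.355, -1.789]
contact_force: [0.1, 0.8, -0.8]
gripper_width: 51.0
gripper_force: 0.0
[-0.072, -0.003, 0.252] [0.002, -0.002, 0.001] mm 131
[-0.034, -0.003, 0.266] [0.002, -0.002, 0.001] mm 134
[-0.007, -0.003, 0.276] [0.002, -0.002, 0.001] mm 138
```

```bash
python3 -m creep '[[[-0.036,0,0.12],[0,0,0],0.6],[[-0.072,-0.003,0.252],[0,-0.002,0],0.6],[[-0.052,-0.003,0.26],[0,-0.002,0],0.6],[[-0.035,-0.003,0.266],[0,-0.002,0],0.6],[[-0.026,-0.003,0.269],[0,-0.002,0],0.6],[[-0.019,-0.003,0.272],[0,-0.002,0],0.6],[[-0.012,-0.003,0.274],[0,-0.002,0],0.6],[[-0.006,-0.003,0.276],[0,-0.002,0],0.6],[[-0.006,-0.003,0.276],[0,-0.002,0],0.6]]'
python3 -m creep '[[[-0.05,0,-0.018],[0,0,0],0.6],[[-0.02,0,-0.14],[0,0,0],0.8],[[0.02,0,-0.27],[0,0,0],1],[[0.02,0,-0.27],[0,0,0],1]]'
python3 - <<'E'
from tgt import *
g=[PI,0,C[2]]
rows((bx(C,0,0,230),g),(bx(C,0,0,20),g))
print(monitor.observe()['joint_positions'])
from workcell import imaging
import cv2,pickle
ims=[]
for n,(x,y) in {'scene':(250,150),'side':(205,165)}.items():
    k=imaging.camera(n);pickle.dump(k,open(f'{n}4.pkl','wb'));ims.append(cv2.resize(k['color'][y:y+120,x:x+100,::-1],(400,480),interpolation=cv2.INTER_CUBIC))
cv2.imwrite('pics/push4.png',cv2.hconcat(ims))
E
```

```text
time_s: 14.98
position: [517.1, -50.7, 93.4]
ee_rot: [3.137, -0.348, -1.79]
contact_force: [2.6, 3.2, 1.2]
gripper_width: 51.1
gripper_force: 1.5
time_s: 15.48
position: [526.8, -15.0, 228.1]
ee_rot: [-3.141, -0.345, -1.792]
contact_force: [0.7, 0.4, -1.5]
gripper_width: 85.8
gripper_force: 0.0
[-0.354, 0.268, -0.132] [0.09, -0.084, -0.518] mm 232
[-0.496, 0.269, 0.264] [0.09, -0.084, -0.518] mm 311
[ 0.52405558 -0.06428966 -0.15112322  0.25471494 -1.71762528 -0.73752439]
```

View pics/push4.png

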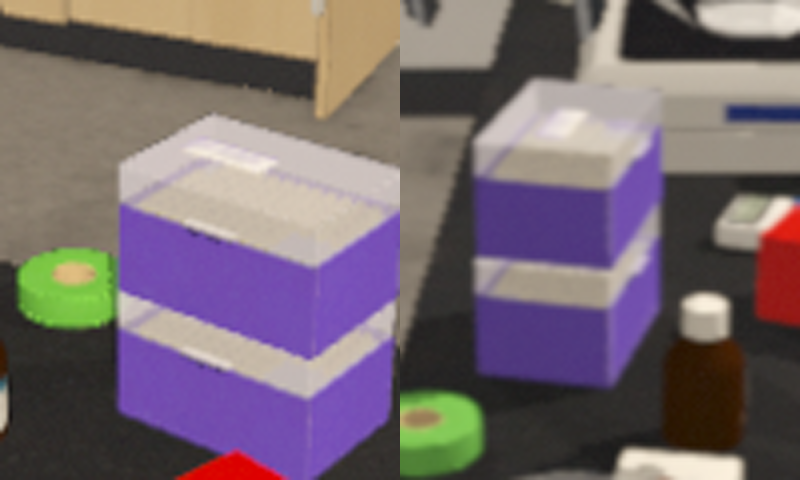

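```bash
python3 - <<'E'
from fit import *
from tgt import rows,bx,C,PI
S=pickle.load(open('scene4.pkl','rb'));D=pickle.load(open('side4.pkl','rb'))
d=lambda x,y:np.array([205+(x-400)/4,165+y/4])
xl=[(D,(-42,61,0),d(611,386)),(D,(-42,61,54),d(610,307)),(D,(42,61,0),d(478,374)),(D,(42,61,54),d(477,294)),(D,(-42,-61,0),d(660,315))]
xu=[(D,(-42,61,0),d(611,267)),(D,(-42,61,54),d(611,188)),(D,(42,61,0),d(476,256)),(D,(42,61,54),d(475,176)),(D,(-42,-61,54),d(661,125))]
boxes(dict(ft=(309,396),lb=(119,410),lt=(119,325),rb=(390,420),rt=(391,345)),dict(fb=(312,357),ft=(314,266),lb=(119,292),lt=(119,205)),S,(250,150),4,xl,xu)
g=[PI,0,C[2]-PI/2]
rows((bx(C,0,0,230),g),(bx(C,0,0,100),g),(bx(C,0,0,18),g))
E
```

```text
L [ 5.01160e+02 -1.18789e+02 -2.29000e-01] U [ 5.00825e+02 -1.19735e+02 -2.13000e-01] rel -0.1 -1.0 0.015
[[-0.8, 0.3], [-0.6, 0.1], [-0.8, -0.2], [-0.4, -0.3], [0.7, -3.2], [-0.1, -0.8], [-0.0, -1.4], [0.2, -1.5], [-0.2, -1.7], [0.1, -2.9]] [[-0.2, 0.6], [0.3, -0.7], [-0.6, -0.5], [-0.8, -1.7], [0.3, -0.1], [0.1, -1.6], [0.3, -0.6], [-0.2, -1.6], [-0.3, -2.4]]
[-0.352, 0.266, -0.14] [0.006, -0.111, -0.023] mm 231
[-0.441, 0.264, 0.105] [0.006, -0.111, -0.023] mm 262
[-0.496, 0.263, 0.259] [0.006, -0.111, -0.023] mm 309
```

The upper box is flush and square on the lower one: rel (-0.1, -1.0) mm, 0.015 rad. Next is the carton.

```bash
python3 -m creep '[[[-0.08,0.06,-0.04],[0.006,-0.111,-0.023],1],[[-0.16,0.12,-0.07],[0.006,-0.111,-0.023],1],[[-0.25,0.19,-0.1],[0.006,-0.111,-0.023],1],[[-0.352,0.266,-0.14],[0.006,-0.111,-0.023],1],[[-0.352,0.266,-0.14],[0.006,-0.111,-0.023],1],[[-0.4,0.265,-0.01],[0.006,-0.111,-0.023],1],[[-0.4,0.265,-0.01],[0.006,-0.111,-0.023],1]]'
python3 - <<'E'
from tgt import *
g=[PI,0,C[2]-PI/2]
rows((bx(C,0,0,100),g),(bx(C,0,0,18),g))
from workcell import imaging
import cv2,pickle
k=imaging.camera('wrist');pickle.dump(k,open('wrist5.pkl','wb'))
cv2.imwrite('pics/wrist5.png',k['color'][:,:,::-1])
E
```

```text
time_s: 16.45
position: [434.8, 196.8, 154.2]
ee_rot: [3.134, -0.007, -1.718]
contact_force: [-0.3, -0.5, 0.7]
gripper_width: 85.7
gripper_force: 0.0
[-0.005, -0.005, 0.108] [0.002, -0.002, -0.0] mm 54
[-0.007, -0.007, 0.272] [0.002, -0.002, -0.0] mm 136
```

View pics/wrist5.png

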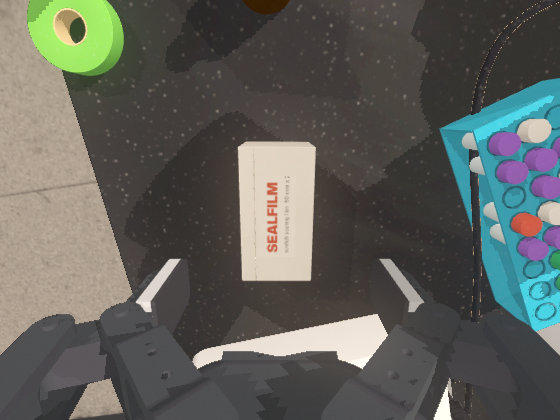

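Wrist picture: the carton (SEALFILM, white) has its top face corners at about (240,148), (315,148), (311,280) and (242,280).

```bash
python3 - <<'E'
import pickle,numpy as np
k=pickle.load(open('wrist5.pkl','rb'))
o=-k['R'].T@k['t'];P=[]
for u,v in((239,147),(315,147),(311,280),(242,280)):
    d=k['R'].T@[(u-k['cx'])/k['fx'],(v-k['cy'])/k['fy'],1]; P.append((o+d*(58-o[2])/d[2])[:2])
P=np.array(P);print(P.round(1),P.mean(0))
a=(P[0]+P[1]-P[2]-P[3])/2;print(np.linalg.norm(a),np.arctan2(a[1],a[0])+np.pi/2)
b=P[1]-P[0];print(np.linalg.norm(b))
E
```

```text
[[457.3 142.5]
 [399.9 151.1]
 [416.5 263.1]
 [475.5 254.1]] [437.32482836 202.68893328]
113.16137655961887 -0.15426043651785037
58.05343901981928
```

```bash
python3 - <<'E'
from tgt import *
C=(437.3,201.5,-.15);g=[PI,0,C[2]-PI/2]
rows((bx(C,0,0,18),g))
E
```

```text
[-0.01, -0.002, 0.278] [0.001, -0.002, 0.001] mm 139
```

```bash
python3 -m creep '[[[-0.01,-0.002,0.08],[0.001,-0.002,0.001],1],[[-0.01,-0.002,0.16],[0.001,-0.002,0.001],1],[[-0.01,-0.002,0.23],[0.001,-0.002,0.001],1],[[-0.01,-0.002,0.27],[0.001,-0.002,0.001],1],[[-0.01,-0.002,0.272],[0.001,-0.002,0.001],1],[[-0.01,-0.002,0.272],[0.001,-0.002,0.001],0.6],[[-0.01,-0.002,0.272],[0.001,-0.002,0.001],0.6],[[-0.01,-0.002,0.272],[0.001,-0.002,0.001],0.4],[[-0.01,-0.002,0.272],[0.001,-0.002,0.001],0.4],[[-0.01,-0.002,0.272],[0.001,-0.002,0.001],0.4],[[-0.01,-0.002,0.272],[0.001,-0.002,0.001],0.4],[[-0.01,-0.002,0.272],[0.001,-0.002,0.001],0.4]]'
python3 - <<'E'
from tgt import *
U=(501,-119.4,-.22);z=monitor.observe()['position'][2];print(z)
g=[PI,0,U[2]-PI/2]; p=monitor.observe()['position']
rows(([p[0],p[1],p[2]+230],[PI,0,C[2]-PI/2]),(bx(U,0,0,z+230),g),(bx(U,0,0,z+152+15),g))
E
```

```text
time_s: 18.0
position: [440.4, 204.8, 26.9]
ee_rot: [-3.135, 0.01, -1.721]
contact_force: [0.2, -0.0, 6.3]
gripper_width: 59.0
gripper_force: 67.1
26.933233050509767
[-0.004, -0.003, -0.46] [-0.002, 0.003, -0.001] mm 230
[0.618, -0.22, -0.465] [-0.002, 0.003, 0.022] mm 402
[0.62, -0.219, -0.339] [-0.002, 0.003, 0.022] mm 370
```

```bash
python3 -m creep '[[[0,0,-0.04],[0,0,0],0.4],[[0,0,-0.12],[0,0,0],0.4],[[0,0,-0.22],[0,0,0],0.4],[[0,0,-0.32],[0,0,0],0.4],[[0,0,-0.42],[0,0,0],0.4],[[0.06,-0.02,-0.46],[0,0,0.022],0.4],[[0.15,-0.05,-0.46],[0,0,0.022],0.4],[[0.24,-0.085,-0.46],[0,0,0.022],0.4],[[0.33,-0.12,-0.46],[0,0,0.022],0.4],[[0.42,-0.15,-0.46],[0,0,0.022],0.4],[[0.51,-0.18,-0.46],[0,0,0.022],0.4],[[0.58,-0.21,-0.46],[0,0,0.022],0.4]]'
python3 -m creep '[[[0.03,-0.01,0],[0,0,0],0.4],[[0.03,-0.01,0.07],[0,0,0],0.4],[[0.03,-0.01,0.1],[0,0,0],0.4],[[0.03,-0.01,0.1],[0,0,0],0.4],[[0.03,-0.01,0.1],[0,0,0],0.4],[[0.03,-0.01,0.1],[0,0,0],0.4]]'
python3 - <<'E'
from tgt import *
U=(501,-119.4,-.22);g=[PI,0,U[2]-PI/2]
rows((bx(U,0,3,179),g))
from workcell import imaging
import cv2,pickle
ims=[]
for n,(x,y) in {'scene':(235,90),'side':(205,100)}.items():
    k=imaging.camera(n);pickle.dump(k,open(f'{n}6.pkl','wb'));ims.append(cv2.resize(k['color'][y:y+180,x:x+130,::-1],None,fx=3,fy=3,interpolation=cv2.INTER_CUBIC))
cv2.imwrite('pics/hold6.png',cv2.hconcat(ims))
E
```

```text
time_s: 19.5
position: [498.3, -101.8, 253.0]
ee_rot: [-3.138, 0.008, -1.791]
contact_force: [1.6, 0.9, -2.7]
gripper_width: 59.2
gripper_force: 66.1
time_s: 20.25
position: [500.8, -115.2, 204.0]
ee_rot: [-3.136, 0.008, -1.79]
contact_force: [0.9, 0.2, -2.3]
gripper_width: 59.2
gripper_force: 65.9
[0.003, -0.002, 0.05] [-0.002, 0.003, 0.0] mm 25
```

View pics/hold6.png

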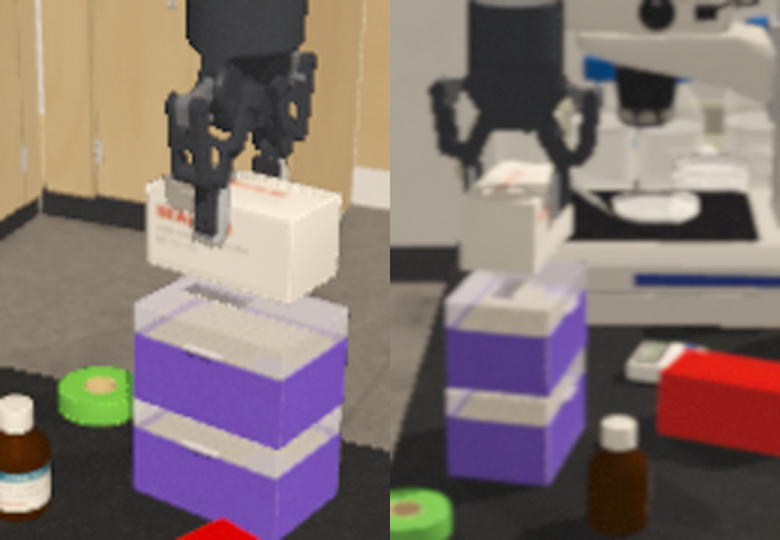

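```bash
python3 - <<'E'
from fit import *
S=pickle.load(open('scene6.pkl','rb'));D=pickle.load(open('side6.pkl','rb'))
s=lambda x,y:np.array([235+x/3,90+y/3]);d=lambda x,y:np.array([205+(x-390)/3,100+y/3])
a,b,h=30,57.5,58
o=[(S,(-a,-b,0),s(290,300)),(S,(-a,-b,h),s(286,214)),(S,(-a,b,0),s(149,258)),(S,(-a,b,h),s(147,180)),(S,(a,-b,0),s(337,270)),(S,(a,-b,h),s(339,187)),
(D,(-a,b,0),d(532,272)),(D,(a,b,0),d(461,266)),(D,(-a,-b,0),d(572,237)),(D,(-a,b,h),d(536,200)),(D,(a,b,h),d(462,196))]
for z in(173,177,181):
  q,r=fit(o,z,[500,-118,-.22]);print(z,q,r.tolist())
E
```

```text
173 [ 5.02579133e+02 -1.18092498e+02 -1.99348826e-01] [[-0.3, 2.5], [2.3, 3.1], [-1.3, 2.7], [-0.8, 2.0], [-0.3, 2.4], [0.6, 2.9], [0.4, 1.6], [-0.8, 1.7], [-1.6, -1.2], [-1.2, 1.5], [-1.8, 1.1]]
177 [ 5.01490668e+02 -1.17928608e+02 -2.04295999e-01] [[-0.6, 0.9], [2.0, 1.3], [-1.6, 1.1], [-1.0, 0.3], [-0.4, 0.8], [0.5, 1.2], [0.7, -0.0], [-0.5, 0.1], [-1.1, -2.7], [-0.9, -0.2], [-1.5, -0.5]]
181 [ 4.99065579e+02 -1.18906762e+02 -2.25295790e-01] [[-1.1, -0.3], [1.5, -0.0], [-1.6, -0.5], [-1.0, -1.4], [-0.3, -0.2], [0.7, -0.0], [1.2, -1.7], [0.1, -1.8], [0.3, -4.2], [-0.4, -2.0], [-0.9, -2.4]]
```

The held carton measures (501.5, -118.0), within 2 mm of the lid centre, so I go straight down slowly.

```bash
python3 -m creep '[[[0.002,0,0.01],[0,0,0],0.4],[[0.002,0,0.02],[0,0,0],0.4],[[0.002,0,0.03],[0,0,0],0.4],[[0.002,0,0.037],[0,0,0],0.4],[[0.002,0,0.042],[0,0,0],0.4],[[0.002,0,0.044],[0,0,0],0.4],[[0.002,0,0.044],[0,0,0],0.4]]'
python3 -m creep '[[[0,0,0.002],[0,0,0],0.4],[[0,0,0.004],[0,0,0],0.4],[[0,0,0.004],[0,0,0],0.4]]'
python3 -m creep '[[[0,0,0.002],[0,0,0],0.4],[[0,0,0.004],[0,0,0],0.4],[[0,0,0.004],[0,0,0],0.4]]'
```

```text
time_s: 21.22
position: [500.3, -116.2, 180.7]
ee_rot: [-3.138, 0.007, -1.79]
contact_force: [0.6, 0.5, -1.6]
gripper_width: 59.0
gripper_force: 65.9
time_s: 21.6
position: [500.2, -116.2, 178.6]
ee_rot: [-3.139, 0.007, -1.79]
contact_force: [-0.5, -0.0, -2.4]
gripper_width: 59.1
gripper_force: 65.9
time_s: 21.98
position: [500.4, -116.3, 178.1]
ee_rot: [-3.137, 0.007, -1.79]
contact_force: [-3.3, 1.7, 5.6]
gripper_width: 58.9
gripper_force: 66.9
```

Contact is felt, so I release and lift.

```bash
python3 -m creep '[[[0,0,-0.001],[0,0,0],0.4],[[0,0,-0.001],[0,0,0],0.75],[[0,0,-0.001],[0,0,0],0.85],[[0,0,-0.001],[0,0,0],1],[[0,0,-0.001],[0,0,0],1],[[0,0,-0.001],[0,0,0],1],[[0,0,-0.02],[0,0,0],1],[[0,0,-0.06],[0,0,0],1],[[0,0,-0.12],[0,0,0],1],[[0,0,-0.2],[0,0,0],1],[[0,0,-0.26],[0,0,0],1],[[0,0,-0.26],[0,0,0],1]]'
python3 - <<'E'
from workcell import imaging
import cv2,pickle
ims=[]
for n,(x,y) in {'scene':(235,90),'side':(205,100)}.items():
    k=imaging.camera(n);pickle.dump(k,open(f'{n}7.pkl','wb'));ims.append(cv2.resize(k['color'][y:y+180,x:x+130,::-1],None,fx=3,fy=3,interpolation=cv2.INTER_CUBIC))
cv2.imwrite('pics/end7.png',cv2.hconcat(ims))
E
```

```text
time_s: 23.48
position: [500.4, -117.5, 311.3]
ee_rot: [-3.132, 0.009, -1.79]
contact_force: [0.3, -0.1, -0.8]
gripper_width: 85.2
gripper_force: 0.0
```

View pics/end7.png

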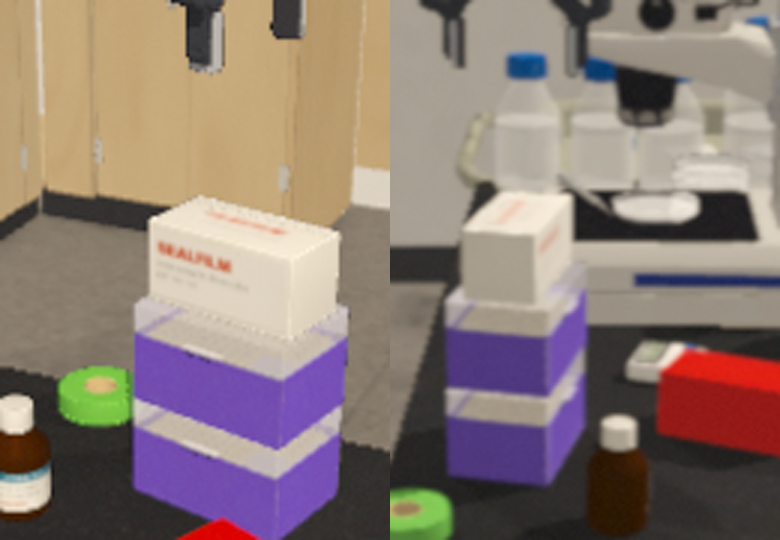

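The carton stands on the shut lid, with its front bottom corner at (290,337) and left bottom corner at (151,293) in the scene crop. One quick fit before handing in.

```bash
python3 - <<'E'
from fit import *
S=pickle.load(open('scene7.pkl','rb'));D=pickle.load(open('side7.pkl','rb'))
s=lambda x,y:np.array([235+x/3,90+y/3]);d=lambda x,y:np.array([205+(x-390)/3,100+y/3])
def g(a,b,h,z,p,q):
  o=[(S,P,s(*v)) for P,v in zip([(-a,-b,0),(-a,-b,h),(-a,b,0),(-a,b,h),(a,-b,h)],p)]+[(D,P,d(*v)) for P,v in zip([(-a,b,0),(-a,b,h),(a,b,0),(a,b,h),(-a,-b,h)],q)]
  r=fit(o,z,[500,-118,-.22]);print(r[0],r[1].tolist());return r[0]
c=g(30,57.5,58,152,[(290,337),(288,256),(151,293),(149,219),(340,234)],[(535,304),(537,238),(463,297),(463,230),(573,196)])
u=g(42,61,54,76,[(278,446),(279,377),(135,398),(135,332),(347,334)],[(547,394),(548,334),(448,386),(446,324),(585,288)])
e=c-u;k,t=np.cos(u[2]),np.sin(u[2]);print('rel',k*e[0]+t*e[1],-t*e[0]+k*e[1],e[2])
E
```

```text
[ 4.99004230e+02 -1.20502039e+02 -2.25232962e-01] [[-0.9, 1.1], [1.0, 0.5], [-1.5, 0.9], [-0.9, -0.7], [0.3, -1.6], [0.4, -0.8], [-0.5, -2.6], [-0.1, -0.6], [-0.8, -1.9], [-0.0, -1.9]]
[ 5.00982751e+02 -1.19752047e+02 -2.20929630e-01] [[-0.1, 1.2], [0.6, 0.1], [-0.8, -0.4], [-1.0, -1.3], [0.2, -0.5], [0.4, 0.3], [-0.1, -1.0], [-0.3, -0.3], [-0.3, -0.7], [0.1, -2.1]]
rel -1.7660805452370287 -1.165329802175206 -0.004303332565990942
```

All within tolerance.

```bash
python3 -c "
from workcell import bot
print(bot.job_done())"
```

```text
the job is handed in; nothing more can be done
None
```

Job handed in at about 23.5 s with no verdict shown: lid shut, upper box flush on the lower (about 1 mm, 0.015 rad) and carton centred on the lid (about 2 mm, 0.004 rad), all by my camera fits.

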